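# Clear the sawing board into the scrap tray

### The job

Take the scraper block and sweep all four brass offcuts off the sawing board into the plain, undivided scrap tray at its end; they are sharp, so move them only with the block, never with the gripper. Then stand the block back upright on the bench where you found it, and leave everything else on the bench where it is.

Things in the scene. Friction and masses are not known exactly. Their poses are not given: they have to be found in the camera images.
- board: Sawing board: fixed brown hardwood slab 200 mm (its x) by 240 mm (its y), top 52 mm above the bench, on two bearers. Origin at its centre, at bench height; z up. A tray is tucked under each y end; its two x sides are open to the bench. The offcuts lie on top; at the start 40 mm along each y end is bare.
- scrap_tray: Scrap tray: plain empty undivided aluminium tray, 220 (x) by 120 (y) by 24 mm high, walls and floor 3 mm. Fixed, parallel to the board, at its +y or its -y end, centre 165 mm from the board's centre: its inner 15 mm lies under the board's overhang, so what is pushed over that end drops in. Origin at the centre of its underside.
- parts_tray: Parts tray at the other end of the board: the same outside size as the scrap tray, but divided into six compartments that hold small blanks. Not for scrap. Fixed. Origin at the centre of its underside.
- scraper: Scraper block of dark hardwood with a steel sole, loose, standing upright on the bench to one side of the board: base 130 mm long (x), 30 mm thick (y), 30 mm high, and above it a grip rib 100 mm long, 24 mm thick, from 30 to 71 mm height. About 0.2 kg. Origin at the centre of its sole; x along its length, z up. The same both ways round.
- strip_offcut: Loose brass strip offcut 60 x 16 x 5 mm, lying flat on the board. Origin at the centre of its underside, x along its length.
- plate_offcut: Loose brass plate offcut 46 x 24 x 5 mm, lying flat on the board. Origin at the centre of its underside, x along its length.
- bar_offcut: Loose brass square-bar offcut 58 x 8 x 8 mm, lying on the board. Origin at the centre of its underside, x along its length.
- corner_offcut: Loose brass L-shaped offcut, 44 mm along each leg, legs 14 mm wide, 5 mm thick, lying flat on the board. Origin at the centre of its 44 mm square outline, on the underside; the corner of the L is at -x, -y.
- cup: Leave it where it is. White cup, 72 mm across, 70 mm high, with a handle; standing on the bench to the other side of the board from the scraper. Origin at the centre of its underside.
- file: Leave it where it is. File with a round wooden handle, 280 mm long, lying right of the board. Origin near its middle, x from handle to tip.
- hammer: Leave it where it is. Hammer lying beyond the board, up to 250 mm long, handle towards its -x.
- doming_block: Leave it where it is. Steel doming block, a 60 mm cube with round hollows, beyond the board. Origin at the centre of its underside.
- flux_jar: Leave it where it is. White lidded jar, 64 mm across, 75 mm high, left of the board. Origin at the centre of its underside.
- ring_clamp: Leave it where it is. Wooden ring clamp 140 mm long, 28 mm thick, 26 mm high, left of the board. Origin at its middle, on the underside.
- graver: Leave it where it is. Graver with a pear-shaped wooden handle 32 mm thick, 136 mm long in all, right of and beyond the board. Origin at the front of its handle, at bench height.
There are look-alikes about, which are no part of the job. Of the things that look like the scraper, take the one that is farthest to the robot's right at the start.

How it is judged:
By the outcome, as a careful person would: the job done as asked, in the order asked, and still so for the second after the job is handed in, with the robot touching nothing.
It also fails if it takes over 58 s, if anything falls off the work surface, if the arm or the gripper's body presses on something with over 40 N, if the wrist force passes 120 N, or if a joint passes its speed limit or range.

### The arm

A 6-joint arm with a two-finger parallel gripper is mounted at the origin on the work surface. World frame = base frame: x ahead of the robot, y to its left, z up, the work surface at z = 0. Lengths are in m, angles in rad, forces in N, time in s.
With the tool pointing down it reaches from about 0.325 to 0.775 m from the base axis. Payload 5.5 kg.
Tool frame: the origin (TCP) lies on the centre line of the jaws, within the pads' length; the fingertips stand 19 mm ahead of it and the grasp point (between the pads) is the TCP; z points along the fingers, y is the line along which they close (so a half turn about z gives the same grasp; the last joint's range is limited). The gripper opens to 85 mm and grips with 20 to 120 N. Pads are 22 mm wide; open, the fingers measure 114 mm over their backs; the gripper's body (76 mm by 85 mm) begins 54 mm behind the grasp point. The pads swing forward as they close: fully open they stand 13 mm farther back than shut.
Start: joints at [-1.267, 0.091, 1.231, -0, 1.82, -0.057], TCP at [0.212, -0.561, 0.25] pointing down, gripper open.
Joint ranges: [-2.87, 2.87], [-0.86, 2.18], [0.17, 2.46], [-1.51, 4.65], [0.06, 2.69], [-2.65, 2.65]. Speed limits (rad/s): [2.57, 2.57, 3.01, 3.14, 3.14, 3.14].

### API

Orientations are given as a unit quaternion [w, x, y, z].
In Python, from plant import monitor, eyes, bot, finder gives the robot as it stands. The module is installed in compiled form; this text tells all that it offers.
- The arm moves only by the tool apply_moves, never from a script. Its argument "deltas" is one flat list of numbers, 6 for each row, row after row: the shift along the tool's x, y, z normalised to -1 to 1, where 1 is 40 mm, then the turn, a rotation vector about the tool's x, y, z normalised to -1 to 1, where 1 is 0.08 rad. A call has 1 to 20 rows; each row shifts and turns the commanded pose from where the row before left it, along the tool's axes as they then stand; what a row does not reach is not made up. A row lasts 1/12 s, in which the tool goes at most 41.7 mm and 7.16 degrees, less where a joint would pass 70% of its speed; a pose out of reach is approached as far as the arm can. A call with a number of a shift or a turn outside -1 to 1 is refused whole. A call with a gripper value outside its range is refused whole. "jaw" is the opening, from 0 (shut) to 1 (fully open), set as the call begins (left out, the last holds). The fingers move at their own pace and stop on an object; the grip force is fixed at half the most. Time passes only in rows, so rows that do not move let the fingers close. It gives the time, the measured TCP pose, the force, the opening and the grip force at its end, in the units of the state.
- monitor.get_state(): the state, without advancing time (a new reading comes with each control period).
- eyes.get_image(name): name is "scene" or "top"; returns the picture (420x560x3 uint8, red, green, blue); there is no depth.
- eyes.camera_params(name): a dict with "fx", "fy", "cx", "cy" (pixels), "camera_from_world" (4x4, takes a point from world to camera coordinates). Camera axes: x right, y up, looking along -z (the intrinsics and any distortion apply to the point x, -y, -z); pixel columns grow to the right and rows downward; lengths in m; the calibration is good to about 2 mm. A picture is of the moment at which its call begins. camera_params takes no time and is no camera call.
- bot.close_job(): hands the job in; it is judged then, once.
Trained networks look in the newest picture that a camera, given by its name, has taken for a name from the list of things; names that differ only in an ending like _2 or _b are one class to them, and where a whole thing is asked for, a point or a joint stands for the part that bears it (a point fixed in the world has none). Each returns a list of dicts, best first, with "confidence" (0 to 1); they miss things now and then, are a little off and sometimes report something else, mostly with a low value. They report only what shows in the picture. A call takes as long as a camera call. They do not tell look-alikes from the thing itself.
- finder.find_in(camera, thing): "rect" ([left, top, width, height] in pixels, round what is visible of it).
The state is a dict: "t": time; "joint_positions": joint angles; "qvel": joint speeds; "joint_torque": joint torques, N m; "tcp_pos": TCP position; "tcp_rot": TCP orientation; "contact_force": force on the tool from outside, world axes, zero at the start; "torque": the same for the moment, N m; "finger_gap": finger opening in m; "grip_force": force on a finger pad.
Only numpy, scipy, OpenCV 4.12 (cv2) and the standard library are available. Lean on these libraries where they do the work, as an engineer would, in place of code of your own. Each camera call takes 0.05 s, during which the arm holds its last target. There are 200 camera calls.

## Working session

There is one attempt and no reset: what is moved stays moved. The work goes in short steps, Python scripts to look and compute and a tool call to move; the robot and the scene stay as the last step left them, time stands still between calls to the robot, and variables do not carry over. Pictures are saved under pics/ and viewed, at most 10 in all, crops included, and the job is handed in when it is done.

Besides the shell and the picture viewer there is one more tool, called after "Request:" as a command line: name --argument value ..., lists and objects as JSON in quotes. apply_moves: Moves the arm, as the interface text tells. Its arguments: {"type":"object","properties":{"deltas":{"type":"array"},"jaw":{"type":"number"}},"required":["deltas"]}

```bash
mkdir -p pics
cat > h.py <<'E'
import numpy as np, cv2
from plant import monitor, eyes, bot, finder
def snap(c,name):
    im=eyes.get_image(c); cv2.imwrite(f'pics/{name}.png',im[:,:,::-1]); return im
def ray(c,u,v,z):
    p=eyes.camera_params(c); T=np.array(p['camera_from_world']); R=T[:3,:3]; o=-R.T@T[:3,3]
    d=R.T@np.array([(u-p['cx'])/p['fx'],-(v-p['cy'])/p['fy'],-1.]); return o+d*(z-o[2])/d[2]
def proj(c,P):
    p=eyes.camera_params(c); T=np.array(p['camera_from_world']); q=T[:3,:3]@np.array(P)+T[:3,3]
    return p['cx']+p['fx']*q[0]/-q[2], p['cy']-p['fy']*q[1]/-q[2]
E
python3 - <<'E'
from h import *
snap('top','t0'); snap('scene','s0')
print(eyes.camera_params('top')); print(eyes.camera_params('scene'))
for n in ['scraper','board','scrap_tray','parts_tray','strip_offcut','plate_offcut','bar_offcut','corner_offcut','cup']:
    for c in ['top','scene']:
        print(n,c,[(np.round(d['rect']).tolist(),round(d['confidence'],2)) for d in finder.find_in(c,n)][:4])
print(monitor.get_state())
E
```

```text
{'fx': 407.81637849761245, 'fy': 407.81637849761245, 'cx': 284.1279651446745, 'cy': 212.12306303349354, 'camera_from_world': array([[-0.10063855, -0.99491418, -0.00420153,  0.0391861 ],
       [ 0.97361039, -0.09935125,  0.20545591, -0.57847908],
       [-0.20482842,  0.01658613,  0.97865735, -1.07723997],
       [ 0.        ,  0.        ,  0.        ,  1.        ]])}
{'fx': 384.9322066403968, 'fy': 384.9322066403968, 'cx': 278.31946964035035, 'cy': 208.42999317196873, 'camera_from_world': array([[-0.64539335,  0.76376039, -0.0117261 ,  0.36408011],
       [-0.58110248, -0.4809643 ,  0.65650076,  0.28176762],
       [ 0.49576943,  0.43051529,  0.75423422, -1.47900883],
       [ 0.        ,  0.        ,  0.        ,  1.        ]])}
scraper top [([84.0, 308.0, 52.0, 20.0], 0.86), ([138.0, 246.0, 23.0, 47.0], 0.73), ([236.0, 187.0, 89.0, 74.0], 0.7)]
scraper scene [([439.0, 237.0, 48.0, 42.0], 0.82), ([392.0, 241.0, 26.0, 46.0], 0.69)]
board top [([234.0, 186.0, 92.0, 76.0], 0.63), ([297.0, 131.0, 26.0, 26.0], 0.22)]
board scene [([229.0, 174.0, 99.0, 80.0], 0.92), ([212.0, 164.0, 62.0,
[... 972 characters left out ...]
.26672575e+00,  9.10757275e-02,  1.23069117e+00,  1.77112219e-05,
        1.81978268e+00, -5.66992751e-02]), 'qvel': array([ 4.79151938e-04,  1.35186271e-03, -7.03506265e-04, -8.36665136e-05,
        1.05325303e-03,  4.13375900e-04]), 'joint_torque': array([ 1.41321801e-03, -4.58480215e+01, -4.18099952e+01,  4.96044447e-05,
        8.59871343e-04, -2.39298083e-05]), 'tcp_pos': array([ 0.21180667, -0.56139276,  0.25029475]), 'tcp_rot': array([2.03139853e-05, 9.83774315e-01, 1.79410416e-01, 1.11739898e-05]), 'contact_force': array([-4.71270664e-02,  5.25584546e-04,  5.61617369e-01]), 'torque': array([ 0.03187494, -0.05850192,  0.00883023]), 'grip_force': 0.0, 'finger_gap': 0.08538528294065516}
```

View pics/t0.png

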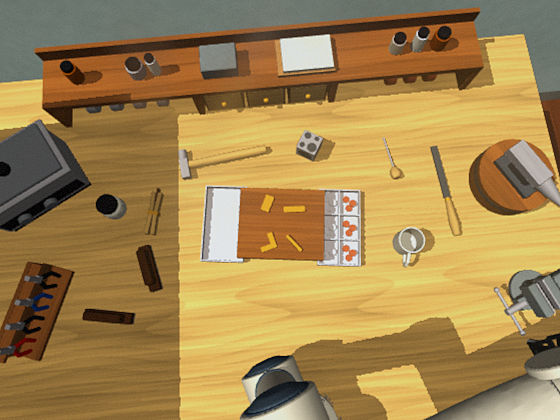

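View pics/s0.png

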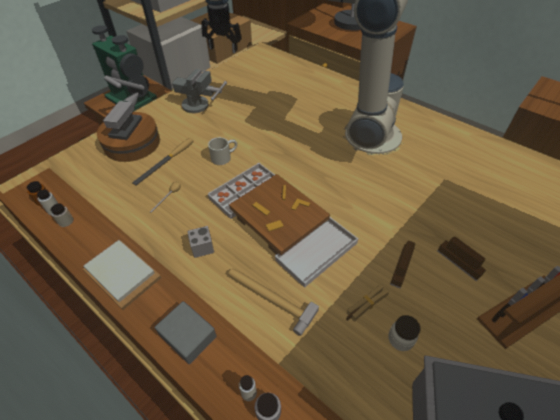

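The top view shows the plain scrap tray at left (222,225), on +y; parts tray right (340,228); offcuts at (267,203), (294,209), (269,242), (294,243). Scraper candidates are at (148,268) and (108,317); the rightmost for the robot is (148,268). The scene view agrees: scraper at (404,262), look-alike at (462,257).

Run:
```python
from h import *
t=cv2.imread('pics/t0.png'); s=cv2.imread('pics/s0.png')
a=cv2.resize(t[235:335,75:175],(400,400),interpolation=cv2.INTER_CUBIC)
b=cv2.resize(s[225:325,380:480],(400,400),interpolation=cv2.INTER_CUBIC)
cv2.imwrite('pics/z1.png',np.hstack([a,b]))
cv2.imwrite('pics/z2.png',cv2.resize(t[175:275,195:375],(792,440),interpolation=cv2.INTER_CUBIC))
for n,u,v,z in [('scr',148,268,.07),('scr2',108,317,.07),('cup',410,240,.07),('boardTL',240,188,.052),('boardTR',325,191,.052),('boardBL',237,260,.052),('trayTL',205,187,.024),('trayBL',201,262,.024),('jar',110,207,.07),('clamp',153,212,.026)]:
    print(n,ray('top',u,v,z).round(3))
```

```text
scr [0.462 0.361 0.07 ]
scr2 [0.344 0.469 0.07 ]
cup [ 0.466 -0.352  0.07 ]
boardTL [0.664 0.098 0.052]
boardTR [ 0.63  -0.141  0.052]
boardBL [0.461 0.122 0.052]
trayTL [0.685 0.202 0.024]
trayBL [0.468 0.227 0.024]
jar [0.641 0.46  0.07 ]
clamp [0.625 0.355 0.026]
```

View pics/z1.png

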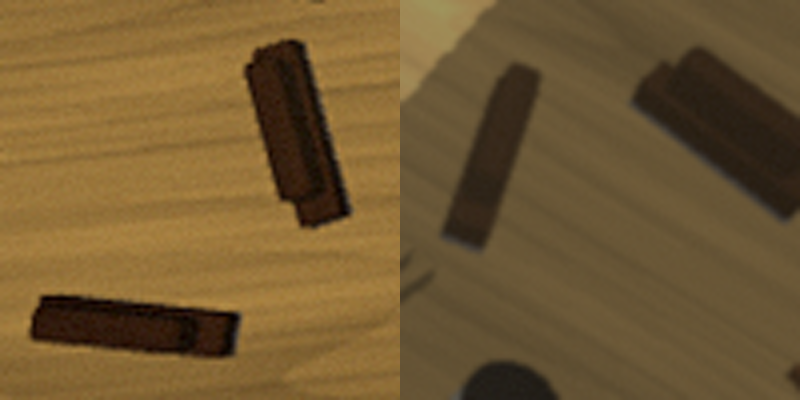

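View pics/z2.png

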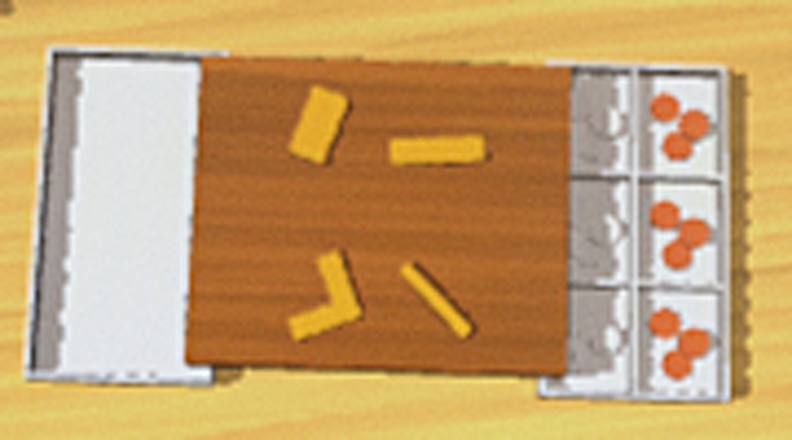

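The zooms show the scraper upright with its rib on top (crop pixels (247,45)–(350,225)), and the board corners at (201,57), (573,68), (186,362), (568,374). All four offcuts are well inside the board. I'll fit the scraper and board poses next.

```bash
cat >> h.py <<'E'
from scipy.optimize import least_squares, minimize
def box(l,w,z0,z1): return np.array([[sx*l/2,sy*w/2,z] for sx in(1,-1) for sy in(1,-1) for z in(z0,z1)])
def place(pts,p): c,s=np.cos(p[2]),np.sin(p[2]); return pts@np.array([[c,s,0],[-s,c,0],[0,0,1]])+[p[0],p[1],0]
def sil(c,p,parts,k=4,shape=(420,560)):
    m=np.zeros((shape[0]*k,shape[1]*k),np.uint8)
    for b in parts:
        q=np.array([proj(c,x) for x in place(b,p)]); cv2.fillConvexPoly(m,cv2.convexHull(((q+.5)*k).astype(np.int32)),1)
    return m
def fit_scr(mt,roi,p0,cam):
    parts=[box(.13,.03,0,.03),box(.10,.024,.03,.071)]; u,v,w,h=roi
    M=cv2.resize(mt,None,fx=4,fy=4,interpolation=cv2.INTER_LINEAR)>127
    M=M[v*4:(v+h)*4,u*4:(u+w)*4]
    def f(p):
        S=sil(cam,p,parts)[v*4:(v+h)*4,u*4:(u+w)*4]>0; return 1-(M&S).sum()/max(1,(M|S).sum())
    return minimize(f,p0,method='Nelder-Mead',options=dict(initial_simplex=np.array([p0]*4)+np.vstack([np.zeros(3),np.diag([.01,.01,.1])]),xatol=1e-4,fatol=1e-4))
E
python3 - <<'E'
from h import *
t=cv2.imread('pics/t0.png'); s=cv2.imread('pics/s0.png')
for cam,im,roi,thr in [('top',t,(132,240,36,56),None),('scene',s,(386,236,34,56),None)]:
    u,v,w,h=roi; g=im[:,:,2].copy(); th,_=cv2.threshold(g[v:v+h,u:u+w],0,255,cv2.THRESH_OTSU)
    m=((g<th)*255).astype(np.uint8); r=fit_scr(m,roi,np.array([.46,.36,.25]),cam); print(cam,th,r.x.round(4),np.degrees(r.x[2]).round(1),r.fun.round(3))
z=np.array([[201,57],[573,68],[186,362],[568,374]])/4.4+[195,175]
W=np.array([ray('top',u-.4,v-.4,.052) for u,v in z])[:,:2]; print(W.round(3), np.linalg.norm(W[0]-W[1]),np.linalg.norm(W[0]-W[2]))
L=np.array([[.1,.12],[.1,-.12],[-.1,.12],[-.1,-.12]])
r=least_squares(lambda p:(place(np.c_[L,L[:,0]*0],p)[:,:2]-W).ravel(),[.55,0,-.1]); print('board',r.x,np.degrees(r.x[2]),r.fun.round(4))
b=r.x
for n,u,v in [('plate',290,150),('plate',320,85),('plate',348,100),('strip',390,150),('strip',487,150),('corner',290,330),('corner',330,250),('corner',360,315),('bar',402,265),('bar',470,335)]:
    q=ray('top',u/4.4+195-.4,v/4.4+175-.4,.057)[:2]-b[:2]; c,s=np.cos(b[2]),np.sin(b[2]); print(n,(np.array([c*q[0]+s*q[1],-s*q[0]+c*q[1]])*1000).round())
print(monitor.get_state()['t'])
E
```

```text
top 96.0 [0.4675 0.3724 0.2516] 14.4 0.073
scene 79.0 [0.4678 0.3714 0.2232] 12.8 0.082
[[ 0.665  0.097]
 [ 0.633 -0.141]
 [ 0.469  0.122]
 [ 0.438 -0.114]] 0.24054477088612275 0.19715215418368578
board [ 0.55134155 -0.00891559 -0.13218185] -7.573462148452526 [ 0.0013 -0.0005  0.0015  0.     -0.0013  0.001  -0.0015 -0.0006]
plate [38. 60.]
plate [81. 42.]
plate [72. 24.]
strip [40. -4.]
strip [ 42. -66.]
corner [-77.  55.]
corner [-26.  32.]
corner [-66.  11.]
bar [-34. -14.]
bar [-77. -58.]
1.0
```

Request:
apply_moves --deltas '[0.638,-0.639,0,0,0,0,0.638,-0.639,0,0,0,0,0.638,-0.639,0,0,0,0,0.638,-0.639,0,0,0,0,0.638,-0.639,0,0,0,0,0.638,-0.639,0,0,0,0,0.638,-0.639,0,0,0,0,0.638,-0.639,0,0,0,0,0.638,-0.639,0,0,0,0,0.638,-0.639,0,0,0,0,0.638,-0.639,0,0,0,0,0.638,-0.639,0,0,0,0,0.638,-0.639,0,0,0,0,0.638,-0.639,0,0,0,0,0.406,-0.817,0,0,0,0,0.406,-0.817,0,0,0,0,0.406,-0.817,0,0,0,0,0.406,-0.817,0,0,0,0,0.406,-0.817,0,0,0,0,0.406,-0.817,0,0,0,0]' --jaw 1

```text
t: 2.67
tcp_pos: [0.4415, 0.1193, 0.2506]
tcp_rot: [0.0, 0.984, 0.179, 0.0]
contact_force: [0.5, -0.3, 0.7]
finger_gap: 0.0852
grip_force: 0.0
```

Request:
apply_moves --deltas '[0.406,-0.817,0,0,0,0,0.406,-0.817,0,0,0,0,0.406,-0.817,0,0,0,0,0.406,-0.817,0,0,0,0,0.406,-0.817,0,0,0,0,0.406,-0.817,0,0,0,0,0.406,-0.817,0,0,0,0,0,0,0,0,0,0.76,0,0,0,0,0,0.76,0,0,0,0,0,0,0,0,0,0,0,0]'

```text
t: 3.58
tcp_pos: [0.4673, 0.3716, 0.2502]
tcp_rot: [0.0, 0.993, 0.12, -0.0]
contact_force: [0.0, 0.3, -1.0]
finger_gap: 0.0856
grip_force: 0.0
```

Request:
apply_moves --deltas '[0,0,0.7,0,0,0,0,0,0.7,0,0,0,0,0,0.7,0,0,0,0,0,0.7,0,0,0,0,0,0.7,0,0,0,0,0,0.7,0,0,0,0,0,0.4,0,0,0,0,0,0.3,0,0,0,0,0,0,0,0,0,0,0,0,0,0,0]'

```text
t: 4.42
tcp_pos: [0.4675, 0.3713, 0.0547]
tcp_rot: [-0.0, 0.993, 0.119, 0.0]
contact_force: [-0.5, -0.2, -0.2]
finger_gap: 0.0852
grip_force: 0.0
```

Request:
apply_moves --deltas '[0,0,0,0,0,0,0,0,0,0,0,0,0,0,0,0,0,0,0,0,0,0,0,0,0,0,0,0,0,0,0,0,0,0,0,0,0,0,0,0,0,0,0,0,0,0,0,0]' --jaw 0

```text
t: 5.08
tcp_pos: [0.4676, 0.3718, 0.055]
tcp_rot: [-0.0, 0.993, 0.119, 0.001]
contact_force: [-0.6, 0.1, 4.4]
finger_gap: 0.0235
grip_force: 59.4
```

Request:
apply_moves --deltas '[0,0,-0.3,0,0,0,0,0,-0.6,0,0,0,0,0,-0.6,0,0,0,0,0,-0.6,0,0,0,0,0,-0.5,0,0,0,0,0,0,0,0,0.928,0,0,0,0,0,0.928,0,0,0,0,0,0.928,0,0,0,0,0,0.928,0,0,0,0,0,0.928,0,0,0,0,0,0]'

```text
t: 6.0
tcp_pos: [0.467, 0.3713, 0.158]
tcp_rot: [0.0, 0.998, -0.067, -0.001]
contact_force: [0.2, -0.4, -2.5]
finger_gap: 0.0238
grip_force: 58.9
```

Request:
apply_moves --deltas '[0.297,0.777,0,0,0,0,0.297,0.777,0,0,0,0,0.297,0.777,0,0,0,0,0.297,0.777,0,0,0,0,0.297,0.777,0,0,0,0,0.297,0.777,0,0,0,0,0.297,0.777,0,0,0,0,0.297,0.777,0,0,0,0,0.297,0.777,0,0,0,0,0.297,0.777,0,0,0,0,0.297,0.777,0,0,0,0,0.297,0.777,0,0,0,0,0.297,0.777,0,0,0,0,0.297,0.777,0,0,0,0,0.297,0.777,0,0,0,0,0,0,0,0,0,0,0,0,0,0,0,0]'

```text
t: 7.42
tcp_pos: [0.5823, -0.1157, 0.1577]
tcp_rot: [-0.0, 0.998, -0.067, -0.001]
contact_force: [-1.3, 0.3, -1.5]
finger_gap: 0.0228
grip_force: 59.8
```

Run:
```python
from h import *
s=monitor.get_state(); q=s['tcp_rot']; print(s['t'],s['tcp_pos'].round(4),np.degrees(2*np.arctan2(q[2],q[1])).round(2),q.round(4),s['finger_gap'],s['grip_force'])
b=[.5513,-.0089,-.1322]; d=s['tcp_pos'][:2]-b[:2]; c,sn=np.cos(b[2]),np.sin(b[2]); print('board xy',c*d[0]+sn*d[1],-sn*d[0]+c*d[1])
im=snap('top','t1'); a=snap('scene','s1'); 
cv2.imwrite('pics/z3.png',np.vstack([cv2.resize(im[175:275,195:375],(540,300)),cv2.resize(a[160:290,200:434],(540,300))]))
```

```text
7.4167 [ 0.5823 -0.1157  0.1577] -7.63 [-2.000e-04  9.978e-01 -6.660e-02 -8.000e-04] 0.022794548535531735 59.78734910488129
board xy 0.04477869309187768 -0.10176137276420806
```

View pics/z3.png

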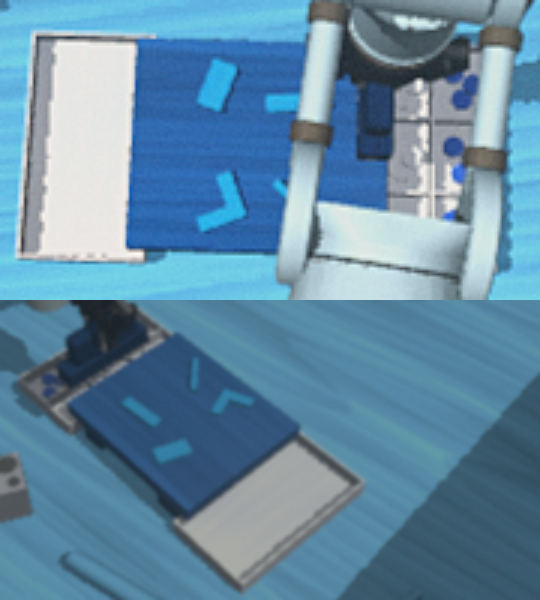

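The inset views show the block held level over the board's -y end at board x +45, with all four offcuts undisturbed ahead of it and nothing beneath. Lowering it onto the board.

Request:
apply_moves --deltas '[0,0,0.4,0,0,0,0,0,0.4,0,0,0,0,0,0.3,0,0,0,0,0,0.14,0,0,0,0,0,0,0,0,0,0,0,0,0,0,0]'

```text
t: 8.02
tcp_pos: [0.5826, -0.1133, 0.1089]
tcp_rot: [-0.0, 0.998, -0.065, 0.0]
contact_force: [0.1, 0.5, -2.0]
finger_gap: 0.0232
grip_force: 60.1
```

Request:
apply_moves --deltas '[0,0,0.02,0,0,0,0,-0.15,0,0,0,0,0,-0.25,0,0,0,0,0,-0.25,0,0,0,0,0,-0.25,0,0,0,0,0,-0.25,0,0,0,0,0,-0.25,0,0,0,0,0,-0.25,0,0,0,0,0,-0.25,0,0,0,0,0,-0.25,0,0,0,0,0,-0.25,0,0,0,0,0,-0.25,0,0,0,0,0,0,0,0,0,0]'

```text
t: 9.1
tcp_pos: [0.5967, -0.0066, 0.1077]
tcp_rot: [-0.001, 0.998, -0.065, -0.0]
contact_force: [0.1, -0.3, -1.5]
finger_gap: 0.0232
grip_force: 60.1
```

Run:
```python
from h import *
s=monitor.get_state(); print(s['t'],s['tcp_pos'],s['contact_force'],s['torque'])
im=snap('top','t2'); a=snap('scene','s2')
cv2.imwrite('pics/z4.png',np.vstack([cv2.resize(im[175:275,195:375],(540,300)),cv2.resize(a[160:290,200:434],(540,300))]))
```

```text
9.1 [ 0.59670677 -0.00664797  0.10774122] [ 0.14193188 -0.28175457 -1.48285954] [ 0.08560557 -0.00287349  0.09587932]
```

View pics/z4.png

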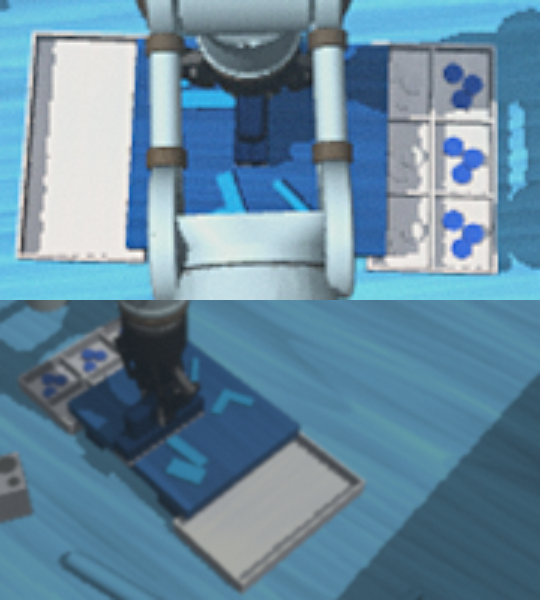

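The strip (185,450 lower view) is being pushed against the plate (185,470), both still on the board and away from the +x edge; bar and corner are untouched. Continuing.

Request:
apply_moves --deltas '[0,-0.2,0,0,0,0,0,-0.2,0,0,0,0,0,-0.2,0,0,0,0,0,-0.2,0,0,0,0,0,-0.2,0,0,0,0,0,-0.2,0,0,0,0,0,-0.2,0,0,0,0,0,-0.2,0,0,0,0,0,-0.2,0,0,0,0,0,-0.2,0,0,0,0,0,-0.2,0,0,0,0,0,-0.2,0,0,0,0,0,-0.2,0,0,0,0,0,-0.2,0,0,0,0,0,-0.2,0,0,0,0,0,-0.2,0,0,0,0,0,-0.2,0,0,0,0,0,0,0,0,0,0,0,0,0,0,0,0]'

```text
t: 10.78
tcp_pos: [0.6181, 0.1281, 0.1167]
tcp_rot: [-0.002, 0.998, -0.065, 0.007]
contact_force: [-1.2, 1.4, 23.5]
finger_gap: 0.0232
grip_force: 63.5
```

Run:
```python
from h import *
s=monitor.get_state(); print(s['t'],s['tcp_pos'],s['contact_force'],s['torque'])
b=[.5513,-.0089,-.1322]; d=s['tcp_pos'][:2]-b[:2]; c,sn=np.cos(b[2]),np.sin(b[2]); print('board xy',c*d[0]+sn*d[1],-sn*d[0]+c*d[1])
im=snap('top','t3'); a=snap('scene','s3')
cv2.imwrite('pics/z5.png',np.vstack([cv2.resize(im[175:275,195:375],(540,300)),cv2.resize(a[160:290,200:434],(540,300))]))
```

```text
10.7833 [0.61814616 0.12808679 0.11673028] [-1.21235479  1.41304302 23.51344059] [0.63550182 0.30369772 0.02054952]
board xy 0.048205929120588166 0.14460283048939812
```

View pics/z5.png

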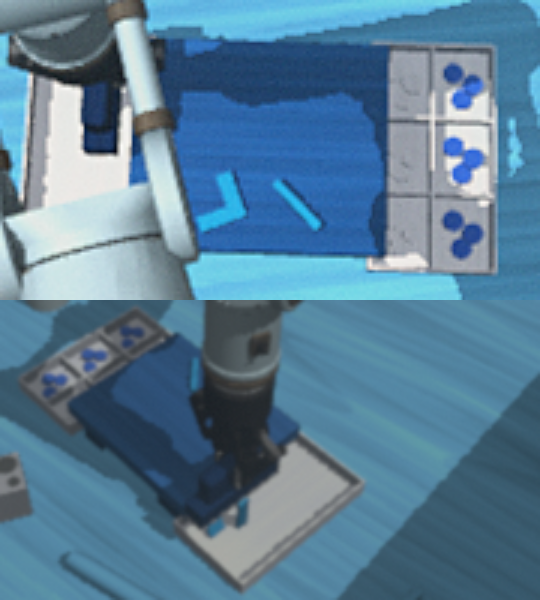

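The block was propped up about 9 mm with 23 N: the strip and plate (lower view (240,515), (215,515)) have gone over the edge and stand upright in the tray under the sole. I'll lift straight up and look.

Request:
apply_moves --deltas '[0,0,-0.3,0,0,0,0,0,-0.5,0,0,0,0,0,-0.5,0,0,0,0,0,-0.5,0,0,0,0,0,0,0,0,0,0,0,0,0,0,0]'

```text
t: 11.38
tcp_pos: [0.6151, 0.1262, 0.1809]
tcp_rot: [-0.0, 0.998, -0.066, 0.001]
contact_force: [-0.4, 0.4, -2.3]
finger_gap: 0.0231
grip_force: 60.4
```

Run:
```python
from h import *
s=monitor.get_state(); print(s['t'],s['tcp_pos'],s['tcp_rot'].round(4),s['contact_force'],s['torque'])
im=snap('top','t4'); a=snap('scene','s4')
cv2.imwrite('pics/z6.png',np.hstack([cv2.resize(im[175:275,195:275],(320,400)),cv2.resize(a[150:290,200:368],(480,400))]))
```

```text
11.3833 [0.61506158 0.12623709 0.18094513] [-3.000e-04  9.978e-01 -6.590e-02  1.300e-03] [-0.36853642  0.41647458 -2.34805149] [ 0.00694831  0.00020139 -0.00030735]
```

View pics/z6.png

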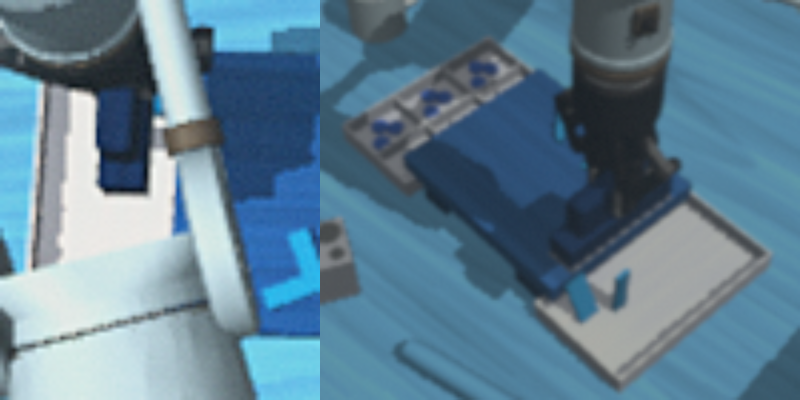

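Both the strip and the plate are now off the board, standing in the scrap tray and leaning on the board's end ((620,290), (580,295)). The block is still held square. Next is the second lane, stopping sooner past the edge.

Request:
apply_moves --deltas '[-0.281,0.756,0,0,0,0,-0.281,0.756,0,0,0,0,-0.281,0.756,0,0,0,0,-0.281,0.756,0,0,0,0,-0.281,0.756,0,0,0,0,-0.281,0.756,0,0,0,0,-0.281,0.756,0,0,0,0,-0.281,0.756,0,0,0,0,0,0,0.5,0,0,0,0,0,0.5,0,0,0,0,0,0.5,0,0,0,0,0,0.28,0,0,0,0,0,0,0,0,0,0,0,0,0,0,0]'

```text
t: 12.65
tcp_pos: [0.4928, -0.1018, 0.1073]
tcp_rot: [-0.0, 0.998, -0.066, -0.001]
contact_force: [-0.6, -0.1, -2.1]
finger_gap: 0.0232
grip_force: 61.9
```

```bash
cat >> h.py <<'E'
def st():
    s=monitor.get_state(); q=s['tcp_rot']
    b=[.5513,-.0089,-.1322]; d=s['tcp_pos'][:2]-b[:2]; c,sn=np.cos(b[2]),np.sin(b[2])
    print(round(s['t'],2),s['tcp_pos'].round(4),'yaw',np.degrees(2*np.arctan2(q[2],q[1])).round(2),q.round(4),'F',s['contact_force'].round(1),'board',np.round([c*d[0]+sn*d[1],-sn*d[0]+c*d[1]],4),s['finger_gap'].round(4))
E
python3 -c "from h import *; st()"
```

```text
Traceback (most recent call last):
  File "h.py", line 29, in st
    print(round(s['t'],2),s['tcp_pos'].round(4),'yaw',np.degrees(2*np.arctan2(q[2],q[1])).round(2),q.round(4),'F',s['contact_force'].round(1),'board',np.round([c*d[0]+sn*d[1],-sn*d[0]+c*d[1]],4),s['finger_gap'].round(4))
                                                                                                                                                                                                   ^^^^^^^^^^^^^^^^^^^^^
AttributeError: 'float' object has no attribute 'round'
```

Request:
apply_moves --deltas '[0,0,0.02,0,0,0,0,-0.22,0,0,0,0,0,-0.22,0,0,0,0,0,-0.22,0,0,0,0,0,-0.22,0,0,0,0,0,-0.22,0,0,0,0,0,-0.22,0,0,0,0,0,-0.22,0,0,0,0,0,-0.22,0,0,0,0,0,-0.22,0,0,0,0,0,-0.22,0,0,0,0,0,-0.22,0,0,0,0,0,-0.22,0,0,0,0,0,-0.22,0,0,0,0,0,-0.22,0,0,0,0,0,-0.22,0,0,0,0,0,-0.22,0,0,0,0,0,-0.22,0,0,0,0,0,0,0,0,0,0]'

```text
t: 14.23
tcp_pos: [0.5133, 0.048, 0.1078]
tcp_rot: [-0.001, 0.998, -0.065, -0.0]
contact_force: [-0.0, 0.0, -2.6]
finger_gap: 0.0237
grip_force: 61.9
```

```bash
sed -i "s/,s\['finger_gap'\].round(4))/)/" h.py
python3 - <<'E'
from h import *
st(); im=snap('top','t5'); a=snap('scene','s5')
cv2.imwrite('pics/z7.png',np.hstack([cv2.resize(im[175:275,195:275],(320,400)),cv2.resize(a[150:290,200:368],(480,400))])[:,:,::-1][:,:,::-1][:,:,::-1])
E
```

```text
14.23 [0.5133 0.048  0.1078] yaw -7.48 [-5.000e-04  9.979e-01 -6.520e-02 -0.000e+00] F [-0.   0.  -2.6] board [-0.0452  0.0514]
```

View pics/z7.png

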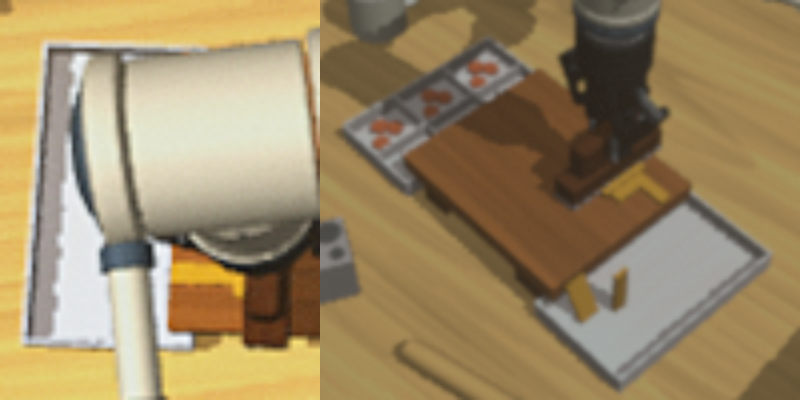

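The corner and bar (crop (640,185)) are moving ahead of the block near the edge, the board behind is clear, and the strip and plate still lean in the tray. Finishing the lane.

Request:
apply_moves --deltas '[0,-0.2,0,0,0,0,0,-0.2,0,0,0,0,0,-0.2,0,0,0,0,0,-0.2,0,0,0,0,0,-0.2,0,0,0,0,0,-0.2,0,0,0,0,0,-0.2,0,0,0,0,0,-0.2,0,0,0,0,0,0,0,0,0,0,0,0,0,0,0,0,0,0,0,0,0,0]'

```text
t: 15.25
tcp_pos: [0.5216, 0.1095, 0.1078]
tcp_rot: [0.0, 0.998, -0.066, -0.0]
contact_force: [-0.6, 0.2, -2.8]
finger_gap: 0.0235
grip_force: 61.9
```

Request:
apply_moves --deltas '[0,0,-0.2,0,0,0,0,0.3,-0.5,0,0,0,0,0.5,-0.5,0,0,0,0,0.8,-0.5,0,0,0,0,0.8,0,0,0,0,0,0.8,0,0,0,0,0,0.8,0,0,0,0,0,0,0,0,0,0]'

```text
t: 15.92
tcp_pos: [0.4998, -0.0543, 0.1769]
tcp_rot: [0.002, 0.998, -0.069, 0.001]
contact_force: [-0.1, -0.4, -2.2]
finger_gap: 0.0233
grip_force: 61.9
```

Run:
```python
from h import *
st(); im=snap('top','t6'); a=snap('scene','s6')
for n in ['strip_offcut','plate_offcut','bar_offcut','corner_offcut']:
    for c in ['top','scene']: print(n,c,[(np.round(d['rect']).tolist(),round(d['confidence'],2)) for d in finder.find_in(c,n)][:3])
# brass-coloured blobs
for c,I in [('top',im),('scene',a)]:
    h=cv2.cvtColor(I,cv2.COLOR_RGB2HSV); m=cv2.inRange(h,(17,150,90),(28,255,255))
    n,l,s,ce=cv2.connectedComponentsWithStats(m); 
    print(c,[(x[:5].tolist(),ray(c,*ce[i],.01)[:2].round(3).tolist()) for i,x in enumerate(s) if i and x[4]>8 and 190<x[0]<380 and 150<x[1]<300])
print('tray pix',[ (c,[np.round(proj(c,[.5513+ .9913*x+.1318*y,-.0089-.1318*x+.9913*y,.024])).tolist() for x in(.11,-.11) for y in(.105,.225)]) for c in('top','scene')])
```

```text
15.92 [ 0.4998 -0.0543  0.1769] yaw -7.9 [ 1.700e-03  9.976e-01 -6.890e-02  5.000e-04] F [-0.1 -0.4 -2.2] board [-0.0451 -0.0518]
strip_offcut top []
strip_offcut scene []
plate_offcut top [([294.0, 132.0, 31.0, 26.0], 0.41), ([145.0, 190.0, 20.0, 47.0], 0.36)]
plate_offcut scene [([260.0, 157.0, 37.0, 29.0], 0.66), ([137.0, 139.0, 55.0, 44.0], 0.52)]
bar_offcut top [([219.0, 229.0, 6.0, 18.0], 0.47)]
bar_offcut scene [([321.0, 240.0, 16.0, 5.0], 0.41)]
corner_offcut top [([228.0, 230.0, 8.0, 17.0], 0.64)]
corner_offcut scene []
top [([226, 153, 24, 10, 90], [0.77, 0.099]), ([220, 160, 6, 4, 9], [0.762, 0.149]), ([237, 164, 8, 7, 15], [0.738, 0.096]), ([212, 183, 11, 2, 12], [0.695, 0.168]), ([361, 190, 2, 14, 15], [0.614, -0.25]), ([233, 194, 7, 10, 54], [0.646, 0.116]), ([331, 197, 195, 223, 12157], [0.213, -0.355]), ([202, 198, 2, 10, 11], [0.643, 0.215]), ([225, 203, 3, 6, 9], [0.625, 0.147]), ([361, 205, 4, 62, 92], [0.492, -0.234]), ([219, 229, 7, 19, 49], [0.532, 0.166]), ([229, 228, 9, 17, 65], [0.53, 0.13]), ([199, 235, 2, 7, 9], [0.539, 0.229]), ([192, 252, 8, 5, 20], [0.495, 0.241]), ([244, 258, 6, 5, 17], [0.463, 0.101]), ([210, 262, 10, 1, 10], [0.466, 0.191]), ([227, 277, 7, 7, 18], [0.412, 0.151]), ([214, 278, 10, 8, 29], [0.41, 0.183]), ([202, 280, 11, 3, 18], [0.415, 0.216]), ([245, 289, 8, 3, 12], [0.379, 0.102]), ([379, 291, 6, 3, 10], [0.336, -0.269]), ([235, 293, 13, 5, 20], [0.367, 0.126]), ([369, 293, 8, 5, 15], [0.331, -0.241])]
scene [([310, 225, 16, 12, 80], [0.517, 0.116]), ([321, 239, 15, 9, 26], [0.534, 0.165]), ([286, 245, 10, 17, 88], [0.632, 0.104]), ([304, 245, 3, 12, 19], [0.599, 0.129]), ([364, 296, 10, 8, 32], [0.615, 0.355])]
tray pix [('top', [[247.0, 186.0], [206.0, 185.0], [243.0, 262.0], [200.0, 261.0]]), ('scene', [[275.0, 255.0], [305.0, 283.0], [328.0, 215.0], [358.0, 238.0]])]
```

Run:
```python
from h import *
print(monitor.get_state()['joint_positions'].round(3))
t=cv2.imread('pics/t6.png'); a=cv2.imread('pics/s6.png')
cv2.imwrite('pics/z8.png',np.hstack([cv2.resize(t[175:275,190:270],(320,400),interpolation=cv2.INTER_CUBIC),cv2.resize(a[205:295,265:373],(480,400),interpolation=cv2.INTER_CUBIC)]))
```

```text
[-0.164 -0.174  1.62   0.     1.696  1.538]
```

View pics/z8.png

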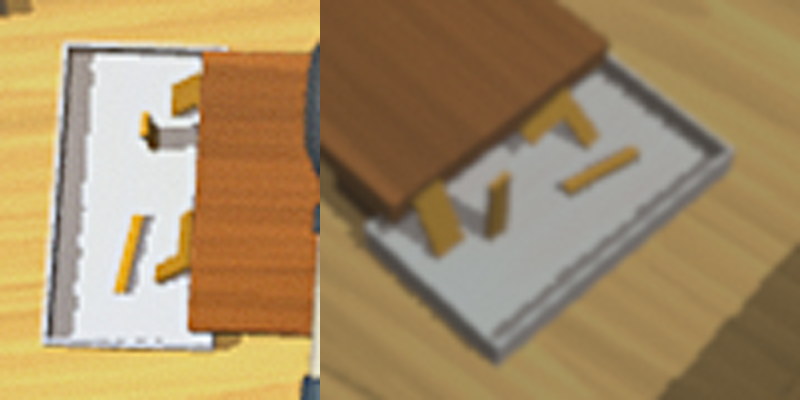

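All four offcuts are in the tray. The bar is flat, and the corner and plate lean under the board's end, but the strip stands on end (scene crop (495,205)). I'll topple the strip outward with the block's face at board height.

Request:
apply_moves --deltas '[0.45,-0.684,0,0,0,0,0.45,-0.684,0,0,0,0,0.45,-0.684,0,0,0,0,0.45,-0.684,0,0,0,0,0.45,-0.684,0,0,0,0,0,0,0.5,0,0,0,0,0,0.5,0,0,0,0,0,0.5,0,0,0,0,0,0.18,0,0,0,0,0,0,0,0,0]'

```text
t: 17.25
tcp_pos: [0.607, 0.0753, 0.1076]
tcp_rot: [0.0, 0.998, -0.066, -0.001]
contact_force: [0.1, -0.2, -2.4]
finger_gap: 0.0233
grip_force: 62.5
```

Request:
apply_moves --deltas '[0,-0.2,0,0,0,0,0,-0.2,0,0,0,0,0,-0.2,0,0,0,0,0,-0.2,0,0,0,0,0,-0.2,0,0,0,0,0,-0.2,0,0,0,0,0,-0.2,0,0,0,0,0,-0.2,0,0,0,0,0,-0.15,0,0,0,0,0,0,0,0,0,0,0,0,0,0,0,0]'

```text
t: 18.17
tcp_pos: [0.617, 0.1445, 0.1086]
tcp_rot: [0.0, 0.998, -0.066, -0.0]
contact_force: [-0.4, -0.1, -1.9]
finger_gap: 0.0233
grip_force: 62.4
```

```bash
cat >> h.py <<'E'
def blobs(c,nm):
    I=snap(c,nm); h=cv2.cvtColor(I,cv2.COLOR_RGB2HSV); m=cv2.inRange(h,(17,150,90),(28,255,255))
    n,l,s,ce=cv2.connectedComponentsWithStats(m); b=[.5513,-.0089,-.1322]; k,sn=np.cos(b[2]),np.sin(b[2])
    for i,x in enumerate(s):
        d=ray(c,*ce[i],.006)[:2]-b[:2]; d=np.array([k*d[0]+sn*d[1],-sn*d[0]+k*d[1]])
        if i and x[4]>8 and abs(d[0])<.105 and .1<d[1]<.22:
            r=cv2.minAreaRect(np.argwhere(l==i)[:,::-1].astype(np.float32)); print(c,x.tolist(),'board',d.round(3),np.round(r[1],1),round(r[2]))
E
python3 - <<'E'
from h import *
st(); blobs('scene','s7'); blobs('top','t7')
E
```

```text
18.17 [0.617  0.1445 0.1086] yaw -7.53 [ 1.000e-04  9.978e-01 -6.560e-02 -1.000e-04] F [-0.4 -0.1 -1.9] board [0.0449 0.1607]
scene [321, 239, 15, 9, 26] board [-0.043  0.168] [ 1.4 16.1] 61
scene [305, 258, 15, 12, 58] board [0.043 0.187] [15.9  3.5] 40
top [207, 207, 10, 5, 50] board [0.044 0.207] [4. 9.] 90
top [221, 228, 5, 10, 25] board [-0.024  0.168] [2.4 9.7] 14
```

The strip now lies flat in the tray at about (0.043, 0.187) in the board frame. I'll ease the leaning plate and corner down with the sole, in small steps, watching the force.

Request:
apply_moves --deltas '[-0.375,0.26,0,0,0,0,-0.375,0.26,0,0,0,0,0,0,0,0,0,0,0,0,0.1,0,0,0,0,0,0.1,0,0,0,0,0,0,0,0,0]'

```text
t: 18.77
tcp_pos: [0.5845, 0.1274, 0.0995]
tcp_rot: [0.0, 0.998, -0.066, -0.001]
contact_force: [-0.9, -0.3, -1.9]
finger_gap: 0.0232
grip_force: 62.5
```

Request:
apply_moves --deltas '[0,0,0.08,0,0,0,0,0,0.08,0,0,0,0,0,0,0,0,0]'

```text
t: 19.02
tcp_pos: [0.5855, 0.1288, 0.0949]
tcp_rot: [-0.001, 0.998, -0.065, 0.001]
contact_force: [1.5, 5.1, 1.6]
finger_gap: 0.0233
grip_force: 62.8
```

Request:
apply_moves --deltas '[0,0,0.08,0,0,0,0,0,0.06,0,0,0,0,0,0,0,0,0]'

```text
t: 19.27
tcp_pos: [0.5863, 0.1298, 0.0916]
tcp_rot: [-0.002, 0.998, -0.065, 0.003]
contact_force: [0.5, 7.7, 6.9]
finger_gap: 0.0233
grip_force: 63.7
```

Request:
apply_moves --deltas '[0,-0.1,0.06,0,0,0,0,-0.1,0.06,0,0,0,0,0,0,0,0,0]'

```text
t: 19.52
tcp_pos: [0.5854, 0.1362, 0.083]
tcp_rot: [-0.0, 0.998, -0.066, -0.0]
contact_force: [1.5, 3.3, 1.4]
finger_gap: 0.0234
grip_force: 62.9
```

Run:
```python
from h import *
st(); blobs('scene','s8'); blobs('top','t8')
```

```text
19.52 [0.5854 0.1362 0.083 ] yaw -7.53 [-1.000e-04  9.978e-01 -6.570e-02 -3.000e-04] F [1.5 3.3 1.4] board [0.0147 0.1483]
scene [321, 239, 15, 9, 26] board [-0.043  0.168] [ 1.4 16.1] 61
scene [286, 247, 5, 8, 14] board [0.062 0.107] [3.3 7.3] 16
scene [305, 258, 15, 12, 58] board [0.043 0.187] [15.9  3.5] 40
top [229, 228, 9, 17, 61] board [-0.039  0.136] [ 6.8 17.9] 25
top [219, 233, 4, 15, 31] board [-0.051  0.173] [ 2.4 14.3] 11
```

Request:
apply_moves --deltas '[0,0,0.08,0,0,0,0,0,0,0,0,0]'

```text
t: 19.78
tcp_pos: [0.586, 0.1365, 0.0815]
tcp_rot: [-0.001, 0.998, -0.066, 0.001]
contact_force: [0.5, 6.5, 3.9]
finger_gap: 0.0234
grip_force: 63.2
```

Request:
apply_moves --deltas '[0,0,-0.2,0,0,0,0,0,-0.5,0,0,0,0,0,-0.7,0,0,0,0,0,-0.7,0,0,0,0,0.8,-0.3,0,0,0,0,0.9,0,0,0,0,0,0.9,0,0,0,0,0,0.9,0,0,0,0,0,0.9,0,0,0,0,0,0,0,0,0,0]'

```text
t: 20.62
tcp_pos: [0.5606, -0.046, 0.1757]
tcp_rot: [0.003, 0.998, -0.07, -0.002]
contact_force: [-0.7, 0.9, -1.4]
finger_gap: 0.0233
grip_force: 62.5
```

Run:
```python
from h import *
st(); blobs('scene','s9'); blobs('top','t9')
```

```text
20.62 [ 0.5606 -0.046   0.1757] yaw -7.98 [ 0.0025  0.9976 -0.0696 -0.0016] F [-0.7  0.9 -1.4] board [ 0.0141 -0.0356]
scene [309, 229, 17, 11, 62] board [-0.041  0.122] [ 8.8 16.5] 77
scene [321, 239, 15, 9, 25] board [-0.042  0.168] [ 1.3 16.1] 63
scene [286, 245, 10, 17, 85] board [0.063 0.121] [15.2  6.3] 72
scene [305, 258, 15, 12, 58] board [0.043 0.187] [15.9  3.5] 40
top [233, 194, 7, 10, 54] board [0.078 0.137] [9. 6.] 90
top [207, 207, 20, 5, 96] board [0.044 0.193] [ 4. 19.] 90
top [229, 227, 10, 17, 49] board [-0.033  0.136] [ 4.9 17.9] 30
top [219, 229, 7, 19, 48] board [-0.041  0.171] [ 2.2 18.9] 14
```

Run:
```python
from h import *
k,sn=np.cos(-.1322),np.sin(-.1322)
def tri(n,ut,us):
    A=[];B=[]
    for c,u in(('top',ut),('scene',us)):
        o=ray(c,*u,0);d=ray(c,*u,.1)-o;d/=np.linalg.norm(d);P=np.eye(3)-np.outer(d,d);A.append(P);B.append(P@o)
    X,r=np.linalg.lstsq(np.vstack(A),np.hstack(B),rcond=None)[:2];d=X[:2]-[.5513,-.0089]
    print(n,np.round([k*d[0]+sn*d[1],-sn*d[0]+k*d[1],X[2]],3),r**.5)
for n,a,b in [('plate',(233,194,7,10),(286,245,10,17)),('strip',(207,207,20,5),(305,258,15,12)),('corner',(229,227,10,17),(309,229,17,11)),('bar',(219,229,7,19),(321,239,15,9))]:
    tri(n,(a[0]+a[2]/2-.5,a[1]+a[3]/2-.5),(b[0]+b[2]/2-.5,b[1]+b[3]/2-.5))
# plate ends in the scene (bottom: lowest pixels; top: highest), intersect with plausible planes
for n,px in [('plate low',(293,261)),('plate high',(289,246)),('corner tip',(325,238)),('corner hi',(311,230))]:
    for z in(.003,.03,.045):
        d=ray('scene',*px,z)[:2]-[.5513,-.0089]; print(n,z,np.round([k*d[0]+sn*d[1],-sn*d[0]+k*d[1]],3))
```

```text
plate [0.073 0.133 0.028] [0.0023461]
strip [0.044 0.191 0.01 ] [0.00200381]
corner [-0.033  0.134  0.024] [0.0021497]
bar [-0.041  0.171  0.008] [0.00017761]
plate low 0.003 [0.076 0.144]
plate low 0.03 [0.088 0.156]
plate low 0.045 [0.095 0.163]
plate high 0.003 [0.048 0.098]
plate high 0.03 [0.061 0.112]
plate high 0.045 [0.069 0.119]
corner tip 0.003 [-0.051  0.15 ]
corner tip 0.03 [-0.035  0.162]
corner tip 0.045 [-0.026  0.169]
corner hi 0.003 [-0.042  0.1  ]
corner hi 0.03 [-0.026  0.114]
corner hi 0.045 [-0.017  0.121]
```

The plate and corner rest in the tray, leaning on the board's end (centres about z 0.025, inside the tray footprint). The strip and bar lie flat, and the board is clear. Returning the block now.

Request:
apply_moves --deltas '[-0.307,-0.837,0,0,0,0,-0.307,-0.837,0,0,0,0,-0.307,-0.837,0,0,0,0,-0.307,-0.837,0,0,0,0,-0.307,-0.837,0,0,0,0,-0.307,-0.837,0,0,0,0,-0.307,-0.837,0,0,0,0,-0.307,-0.837,0,0,0,0,-0.307,-0.837,0,0,0,0,-0.307,-0.837,0,0,0,0,-0.307,-0.837,0,0,0,0,-0.307,-0.837,0,0,0,0,0,0,0,0,0,-0.928,0,0,0,0,0,-0.928,0,0,0,0,0,-0.928,0,0,0,0,0,-0.928,0,0,0,0,0,-0.928,0,0,0,0,0,0,0,0,0,0,0,0]'

```text
t: 22.3
tcp_pos: [0.4685, 0.3791, 0.1761]
tcp_rot: [0.0, 0.993, 0.119, -0.001]
contact_force: [0.2, -0.4, -1.5]
finger_gap: 0.023
grip_force: 62.5
```

Run:
```python
from h import *
st(); snap('top','t10'); snap('scene','s10')
for n in ['strip_offcut','plate_offcut','bar_offcut','corner_offcut']:
    print(n,[(np.round(d['rect']).tolist(),round(d['confidence'],2)) for d in finder.find_in('top',n)][:3])
# offcut colours left on the board
for c in('top','scene'):
    I=cv2.imread(f'pics/{c[0]}10.png'); h=cv2.cvtColor(I,cv2.COLOR_BGR2HSV); m=cv2.inRange(h,(19,150,120),(28,255,255))
    P=np.array([proj(c,place(np.array([[x,y,.052]]),[.5513,-.0089,-.1322])[0]) for x,y in((.095,.112),(.095,-.115),(-.095,-.115),(-.095,.112))]).astype(np.int32)
    k=np.zeros(m.shape,np.uint8); cv2.fillConvexPoly(k,P,255); print(c,'brass px on board',(m&k>0).sum())
```

```text
22.3 [0.4685 0.3791 0.1761] yaw 13.64 [ 5.000e-04  9.929e-01  1.188e-01 -6.000e-04] F [ 0.2 -0.4 -1.5] board [-0.1333  0.3737]
strip_offcut []
plate_offcut []
bar_offcut [([232.0, 197.0, 7.0, 7.0], 0.65), ([221.0, 228.0, 5.0, 18.0], 0.47)]
corner_offcut [([229.0, 228.0, 6.0, 19.0], 0.47)]
top brass px on board 0
scene brass px on board 0
```

Request:
apply_moves --deltas '[-0.065,0.175,0,0,0,0,0,0,0.5,0,0,0,0,0,0.6,0,0,0,0,0,0.6,0,0,0,0,0,0.5,0,0,0,0,0,0.4,0,0,0,0,0,0.25,0,0,0,0,0,0.08,0,0,0,0,0,0.04,0,0,0,0,0,0,0,0,0,0,0,0,0,0,0]'

```text
t: 23.52
tcp_pos: [0.469, 0.3716, 0.0595]
tcp_rot: [-0.001, 0.993, 0.119, 0.001]
contact_force: [-0.9, -0.1, -2.2]
finger_gap: 0.0233
grip_force: 62.7
```

Run:
```python
from h import *
st(); a=snap('top','t11'); s=snap('scene','s11'); st()
```

```text
23.52 [0.469  0.3716 0.0595] yaw 13.7 [-6.000e-04  9.929e-01  1.193e-01  1.000e-03] F [-0.9 -0.1 -2.2] board [-0.1318  0.3663]
23.62 [0.4689 0.3716 0.0594] yaw 13.7 [-5.000e-04  9.929e-01  1.193e-01  1.000e-03] F [-0.8 -0.2 -2.6] board [-0.1318  0.3663]
```

Request:
apply_moves --deltas '[-0.03,0,0.06,0,0,0,0,0,0.04,0,0,0,0,0,0,0,0,0,0,0,0,0,0,0]'

```text
t: 23.95
tcp_pos: [0.4672, 0.3711, 0.0543]
tcp_rot: [-0.0, 0.993, 0.119, 0.0]
contact_force: [-0.2, 0.0, 0.8]
finger_gap: 0.0235
grip_force: 62.9
```

Request:
apply_moves --deltas '[0,0,0.02,0,0,0,0,0,0,0,0,0,0,0,0,0,0,0]'

```text
t: 24.2
tcp_pos: [0.4674, 0.3711, 0.0541]
tcp_rot: [-0.0, 0.993, 0.119, 0.001]
contact_force: [-0.1, -0.2, 4.4]
finger_gap: 0.0232
grip_force: 63.6
```

Request:
apply_moves --deltas '[0,0,0,0,0,0,0,0,0,0,0,0,0,0,0,0,0,0,0,0,0,0,0,0,0,0,0,0,0,0,0,0,0,0,0,0,0,0,0,0,0,0,0,0,0,0,0,0]' --jaw 1

```text
t: 24.87
tcp_pos: [0.4671, 0.3709, 0.053]
tcp_rot: [0.0, 0.993, 0.119, -0.0]
contact_force: [0.5, 0.6, 0.5]
finger_gap: 0.0857
grip_force: 0.0
```

Request:
apply_moves --deltas '[0,0,-0.2,0,0,0,0,0,-0.5,0,0,0,0,0,-0.8,0,0,0,0,0,-0.8,0,0,0,0,0,-0.8,0,0,0,0,0,-0.8,0,0,0,0,0,-0.8,0,0,0,-0.5,0.7,0,0,0,0,-0.5,0.7,0,0,0,0,-0.5,0.7,0,0,0,0,-0.5,0.7,0,0,0,0,-0.2,0.8,0,0,0,0,-0.2,0.8,0,0,0,0,0,0.9,0,0,0,0,0,0.9,0,0,0,0,0,0.9,0,0,0,0,0,0.9,0,0,0,0,0,0.9,0,0,0,0,0,0,0,0,0,0]'

```text
t: 26.45
tcp_pos: [0.4588, -0.003, 0.2415]
tcp_rot: [0.001, 0.993, 0.116, 0.0]
contact_force: [-0.2, -0.0, -0.5]
finger_gap: 0.0854
grip_force: 0.0
```

Run:
```python
from h import *
st(); t=snap('top','t12'); s=snap('scene','s12'); t=t[:,:,::-1]; s=s[:,:,::-1]
for cam,im,roi in [('top',t,(132,240,36,56)),('scene',s,(386,236,34,56))]:
    u,v,w,h=roi; g=im[:,:,2].copy(); th,_=cv2.threshold(g[v:v+h,u:u+w].copy(),0,255,cv2.THRESH_OTSU)
    m=((g<th)*255).astype(np.uint8); r=fit_scr(m,roi,np.array([.46,.36,.25]),cam); print(cam,th,r.x.round(4),np.degrees(r.x[2]).round(1),r.fun.round(3))
blobs('top','t13'); blobs('scene','s13')
for c,f,i in (('top','pics/t0.png',t),('scene','pics/s0.png',s)):
    d=cv2.absdiff(cv2.imread(f),np.ascontiguousarray(i)).max(2); m=(cv2.GaussianBlur(d,(5,5),0)>40).astype(np.uint8)
    n,l,S,ce=cv2.connectedComponentsWithStats(m); print(c,[x.tolist() for x in S[1:] if x[4]>15])
```

```text
26.45 [ 0.4588 -0.003   0.2415] yaw 13.33 [1.400e-03 9.932e-01 1.161e-01 2.000e-04] F [-0.2 -0.  -0.5] board [-0.0925 -0.0063]
top 100.0 [0.4677 0.3705 0.229 ] 13.1 0.078
scene 82.0 [0.4665 0.3698 0.2356] 13.5 0.08
top [233, 194, 6, 10, 25] board [0.079 0.142] [ 3.6 10.3] 27
top [207, 207, 20, 5, 96] board [0.044 0.193] [ 4. 19.] 90
top [219, 229, 7, 19, 49] board [-0.041  0.171] [ 2.4 18.9] 13
top [229, 238, 4, 6, 16] board [-0.048  0.146] [5. 3.] 90
scene [309, 229, 17, 12, 63] board [-0.041  0.122] [ 9.2 16.5] 74
scene [321, 239, 15, 9, 25] board [-0.042  0.168] [ 1.3 16.1] 63
scene [286, 246, 10, 16, 84] board [0.064 0.121] [14.1  6.2] 66
scene [305, 258, 15, 12, 58] board [0.043 0.187] [15.9  3.5] 40
top [[227, 192, 333, 228, 33511], [206, 206, 23, 8, 159], [218, 228, 10, 21, 128], [343, 237, 18, 19, 212], [333, 246, 7, 11, 48], [402, 253, 4, 11, 35], [410, 255, 3, 8, 18], [379, 400, 13, 20, 90]]
scene [[201, 0, 40, 50, 1035], [274, 0, 126, 91, 4529], [406, 0, 9, 6, 36], [436, 0, 17, 10, 80], [481, 0, 13, 17, 115], [448, 13, 26, 10, 90], [273, 30, 12, 9, 74], [277, 46, 84, 104, 3331], [359, 76, 8, 9, 28], [210, 83, 11, 4, 35], [150, 85, 14, 8, 85], [217, 85, 70, 36, 934], [373, 94, 69, 62, 1875], [348, 120, 30, 29, 324], [221, 124, 49, 27, 594], [291, 130, 23, 20, 209], [320, 131, 35, 31, 660], [184, 140, 62, 37, 626], [269, 223, 10, 5, 33], [306, 229, 21, 13, 139], [319, 238, 18, 11, 76], [284, 247, 13, 16, 132], [304, 257, 16, 13, 101]]
```

The block stands upright within 2 mm of its original place, all four offcuts are in the scrap tray, and the other differences from the start are the arm and its shadows. Handing in.

```bash
python3 -c "
from plant import bot; print(bot.close_job())"
```

```text
the job is handed in; nothing more can be done
None
```

I swept all four brass offcuts into the scrap tray with the block (plate and corner lean on the board's end inside it), stood the scraper back upright within about 2 mm of where I found it, left everything else in place, and handed the job in at about 26.5 s.

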